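# Sort two clock weights by heft

### The job

One of the two identical tall brass clock weights is filled with lead, the other is just a hollow shell; they look the same, so lift and feel which is heavy. Stand the lead-filled one in the square wooden tray and the hollow one in the round aluminium dish, each upright, set down gently and let go.

Things in the scene. Friction and masses are not known exactly. Their poses are not given: they have to be found in the camera images.
- weight_a_center (a point): Centre, half-way up, of one tall brass clock weight: a closed upright cylinder, 44 mm diameter, 80 mm high, with a 12 mm wide, 6 mm high steel stud on top; z axis up. Stands loose on the bench. Either lead-filled (0.5 to 0.65 kg) or hollow (0.14 kg), differing from start to start; the filling may rattle a little. Grip with 40 to 60 N. (The 40 mm high brass weight nearby is not meant.)
- weight_b_center (a point): Centre, half-way up, of the other tall brass clock weight, the same outside as weight_a (44 mm diameter, 80 mm high, stud on top); filled if weight_a is hollow, hollow if weight_a is filled.
- tray_floor (a point): Centre of the inner floor of the square pale-wood tray for the lead-filled weight, fixed to the bench: 130 mm square outside, walls 6 mm thick and 18 mm high over the bench, inner floor (this point) 6 mm above the bench. To the robot's left or right.
- dish_floor (a point): Centre of the inner floor of the round aluminium dish for the hollow weight, fixed to the bench: 130 mm outer diameter, wall 5 mm thick and 18 mm high over the bench, inner floor (this point) 6 mm above the bench. On the other side from the tray.
There are look-alikes about, which are no part of the job. Leave any orange or turquoise look-alike of the part that bears weight_a_center alone.

How it is judged:
By the outcome, as a careful person would: the job done as asked, in the order asked, and still so for the second after the job is handed in, with the robot touching nothing.
It also fails if it takes over 54 s, if anything falls off the work surface, if the arm or the gripper's body presses on something with over 40 N, if the wrist force passes 120 N, or if a joint passes its speed limit or range.

### The arm

A 6-joint arm with a two-finger parallel gripper is mounted at the origin on the work surface. World frame = base frame: x ahead of the robot, y to its left, z up, the work surface at z = 0. Lengths are in m, angles in rad, forces in N, time in s.
With the tool pointing down it reaches from about 0.3 to 0.775 m from the base axis. Payload 14.6 kg.
Tool frame: the origin (TCP) lies midway between the tips of the shut fingers; the grasp point (between the pads) lies 19 mm behind it; z points along the fingers, y is the direction in which the jaws open and shut (so a half turn about z gives the same grasp; the last joint's range is limited). The gripper opens to 94 mm and grips with 3 to 60 N. Pads are 16 mm wide; open, the fingers measure 119 mm over their backs; the gripper's body (75 mm by 177 mm) begins 78 mm behind the grasp point.
Start: joints at [-1.185, 0.3, 1.521, -0, 1.321, -0.067], TCP at [0.241, -0.495, 0.205] pointing down, gripper open.
Joint ranges: [-3.03, 3.03], [-0.79, 2.21], [0.23, 2.52], [-1.04, 4.18], [0, 3.07], [-2.55, 2.55]. Speed limits (rad/s): [2.22, 2.22, 2.57, 3.14, 3.14, 3.14].

### API

Orientations are given as a unit quaternion [w, x, y, z].
In Python, from plant import observe, vision, order gives the robot as it stands.
- The arm moves only by the tool servo_tool, never from a script. Its argument "moves" is text: rows parted by semicolons, each of 4 numbers parted by spaces: the shift along the tool's x, y, z in m, then the turn about the tool's z in degrees. A call has 1 to 20 rows; each row shifts and turns the commanded pose from where the row before left it, along the tool's axes as they then stand; what a row does not reach is not made up. A row lasts 1/10 s, in which the tool goes at most 50 mm and 8.59 degrees, less where a joint would pass 70% of its speed; a pose out of reach is approached as far as the arm can. A call is refused whole if a number of a shift passes 0.05 or a number of a turn 8.59, either way. A call with a gripper value outside its range is refused whole. "grip" is the opening in per cent of the stroke, from 0 (shut) to 100 (fully open), set as the call begins (left out, the last holds). The fingers move at their own pace and stop on an object; "grip_force" is the grip in N (left out, the last holds). Time passes only in rows, so rows that do not move let the fingers close. It gives the time, the measured TCP pose, the force and the opening at its end, in the units of the state.
- observe(): the state, without advancing time (a new reading comes with each control period).
- vision.snapshot(name): name is "scene" or "top" or "wrist"; returns the picture (420x560x3 uint8, red, green, blue); there is no depth.
- vision.calibration(name): a dict with "K" (3x3 intrinsics, pixels), "camera_from_world" (4x4, takes a point from world to camera coordinates). Camera axes: x right, y down, z forward; pixel columns grow to the right and rows downward; lengths in m; the calibration is good to about 2 mm. A picture is of the moment at which its call begins: read the wrist's pose just before it. calibration takes no time and is no camera call; for the wrist camera it gives the pose at the moment of the call.
- order.finish_job(): hands the job in, once; it reports no verdict.
The state is a dict: "clock": time; "joints": joint angles; "qd": joint speeds; "tau": joint torques, N m; "tool_pos": TCP position; "tool_rot": TCP orientation; "wrist_force": force on the tool from outside, world axes, zero at the start; "ft_torque": the same for the moment, N m; "finger_gap": opening from 0.0 (shut) to 1.0 (fully open).
Only numpy, scipy, OpenCV 4.12 (cv2) and the standard library are available. Lean on these libraries where they do the work, as an engineer would, in place of code of your own. Each camera call takes 0.05 s, during which the arm holds its last target. There are 200 camera calls.

## Working session

There is one attempt and no reset: what is moved stays moved. The work goes in short steps, Python scripts to look and compute and a tool call to move; the robot and the scene stay as the last step left them, time stands still between calls to the robot, and variables do not carry over. Pictures are saved under pics/ and viewed, about 8 in all and at most 12, crops included, and the job is handed in when it is done.

Besides the shell and the picture viewer there is one more tool, called after "Request:" as name(argument=value, ...) on one line, values as JSON. servo_tool: Moves the arm, as the interface text tells. Its arguments: {"type":"object","properties":{"moves":{"type":"string"},"grip":{"type":"number"},"grip_force":{"type":"number"}},"required":["moves"]}

```bash
mkdir -p pics; python3 - <<'E'
from plant import observe, vision
import cv2, numpy as np
for n in ("scene","top"):
    cv2.imwrite(f"pics/{n}0.png", vision.snapshot(n)[:,:,::-1])
    c=vision.calibration(n); print(n,np.round(c["K"],1).tolist(),np.round(c["camera_from_world"],3).tolist())
s=observe();print({k:np.round(v,3).tolist() for k,v in s.items()})
E
```

```text
scene [[472.5, 0.0, 282.4], [0.0, 472.5, 208.7], [0.0, 0.0, 1.0]] [[0.361, 0.933, 0.002, -0.205], [0.548, -0.21, -0.81, -0.276], [-0.755, 0.293, -0.587, 1.435], [0.0, 0.0, 0.0, 1.0]]
top [[381.7, 0.0, 283.0], [0.0, 381.7, 211.0], [0.0, 0.0, 1.0]] [[0.023, -1.0, 0.009, -0.012], [-0.993, -0.024, -0.116, 0.553], [0.116, -0.007, -0.993, 0.75], [0.0, 0.0, 0.0, 1.0]]
{'clock': 0.1, 'joints': [-1.185, 0.3, 1.521, -0.0, 1.321, -0.067], 'qd': [-0.001, 0.001, -0.001, -0.0, 0.001, 0.0], 'tau': [0.001, -53.264, -35.328, 0.071, 0.023, -0.0], 'tool_pos': [0.241, -0.494, 0.205], 'tool_rot': [-0.0, 0.974, 0.224, -0.0], 'wrist_force': [-0.084, 0.824, 0.029], 'ft_torque': [-0.037, 0.013, 0.008], 'finger_gap': 0.999}
```

View pics/top0.png

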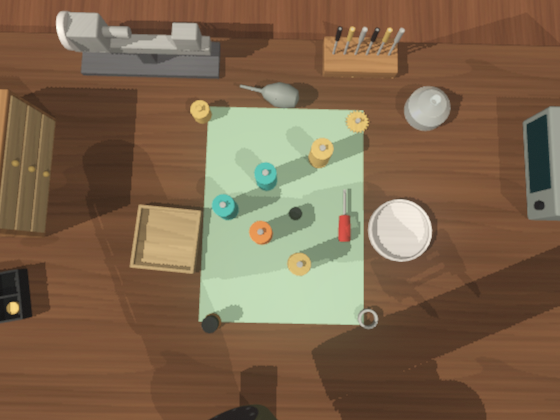

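View pics/scene0.png

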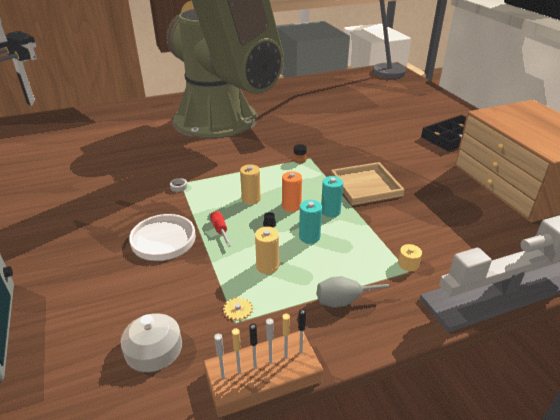

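Candidates in top view: tall brass at (321,150) and (299,264). To leave alone: short brass (200,111), gear (357,121), orange (261,232), turquoise (265,176) and (224,206). The tray is at (167,239), on the left, and the dish at (400,230), on the right. I choose the two tall brass weights and check them in a close crop.

```bash
cat > h.py <<'E'
import numpy as np, cv2
from plant import observe, vision
def ray(name,uv,z,cal=None):
    c=cal or vision.calibration(name); T=np.array(c["camera_from_world"]); R,t=T[:3,:3],T[:3,3]
    d=R.T@np.linalg.solve(np.array(c["K"]),[uv[0],uv[1],1]); o=-R.T@t
    return o+d*(z-o[2])/d[2]
def proj(name,p,cal=None):
    c=cal or vision.calibration(name); T=np.array(c["camera_from_world"]); q=np.array(c["K"])@(T[:3,:3]@p+T[:3,3]); return q[:2]/q[2]
E
python3 - <<'E'
from h import *
im=cv2.imread("pics/top0.png"); sc=cv2.imread("pics/scene0.png")
a=cv2.resize(im[125:290,200:370],None,fx=3,fy=3,interpolation=cv2.INTER_CUBIC)
b=cv2.resize(sc[145:285,225:355],None,fx=2.2,fy=2.2,interpolation=cv2.INTER_CUBIC)
o=np.zeros((max(len(a),len(b)),a.shape[1]+b.shape[1],3),np.uint8);o[:len(a),:a.shape[1]]=a;o[:len(b),a.shape[1]:]=b
cv2.imwrite("pics/crop.png",o);print(o.shape)
for n,uv,z in (("far stud",(323,147.5),.086),("near stud",(301,264.5),.086),("gray",(295,213),.03),("orange",(261.5,231),.086),("teal1",(266,172),.086),("teal2",(224,204),.086),("screwdr",(344,215),.01),("tray",(167,239),.018),("dish",(400,230),.018)):
    print(n,np.round(ray("top",uv,z),3))
for n,uv in(("near",(250.5,168.5)),("far",(266.5,231.5))): print("scene",n,np.round(ray("scene",uv,.086),3))
# tray/dish contours
hsv=cv2.cvtColor(im,cv2.COLOR_BGR2HSV)
m=((hsv[...,1]<60)&(hsv[...,2]>90)).astype(np.uint8); m[:, :366]=0;m[:190]=0;m[275:]=0;m[:,440:]=0
c=max(cv2.findContours(m,0,1)[0],key=cv2.contourArea);e=cv2.minEnclosingCircle(c);print("dish",e,ray("top",e[0],.018))
E
```

```text
(495, 796, 3)
far stud [ 0.674 -0.074  0.086]
near stud [ 0.447 -0.035  0.086]
gray [ 0.55  -0.024  0.03 ]
orange [0.508 0.041 0.086]
teal1 [0.622 0.035 0.086]
teal2 [0.558 0.114 0.086]
screwdr [ 0.551 -0.129  0.01 ]
tray [0.491 0.238 0.018]
dish [ 0.521 -0.244  0.018]
scene near [ 0.458 -0.032  0.086]
scene far [ 0.677 -0.073  0.086]
dish ((399.5, 230.5), 32.44235610961914) [ 0.52018529 -0.24311912  0.018     ]
```

View pics/crop.png

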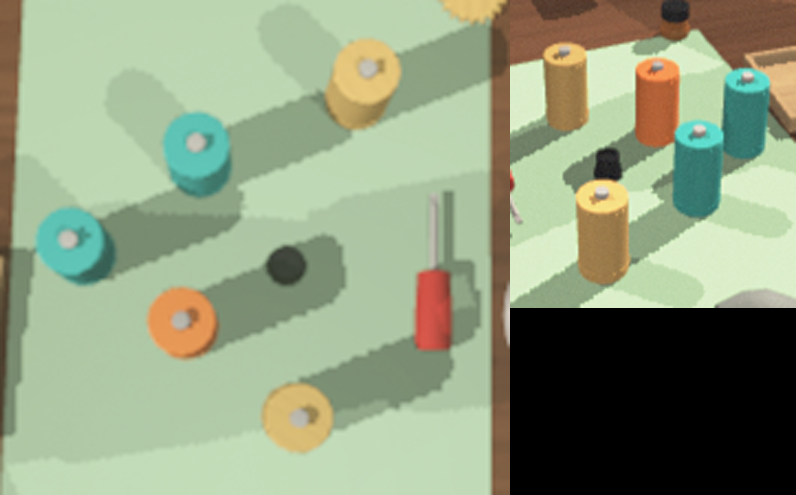

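Both chosen weights are tall, brass and studded; the tops are at crop pixels (299,417) and (365,68). Going above the near one.

Request:
servo_tool(moves="0.016 -0.013 0 0;0.032 -0.027 0 0;0.032 -0.027 0 0;0.032 -0.027 0 0;0.032 -0.027 0 0;0.032 -0.027 0 0;0.032 -0.027 0 0;0.032 -0.027 0 0;0.032 -0.027 0 0;0.032 -0.027 0 0;0.032 -0.027 0 0;0.032 -0.027 0 0;0.017 -0.014 0 0;0 0 0 0;0 0 0 0", grip=100, grip_force=50)

```text
clock: 1.6
tool_pos: [0.4449, -0.0348, 0.2052]
tool_rot: [-0.0, 0.974, 0.225, -0.0]
wrist_force: [-0.1, -0.7, 0.6]
finger_gap: 1.0
```

```bash
python3 - <<'E'
from h import *
c=vision.calibration("wrist"); im=vision.snapshot("wrist")[:,:,::-1]; cv2.imwrite("pics/w1.png",im)
np.save("w1.npy",c,allow_pickle=True)
s=observe(); print(s["clock"],np.round(s["tool_pos"],4),np.round(s["tool_rot"],3))
for p in((.447,-.034,.08),(.447,-.034,0)): print(proj("wrist",np.array(p),c))
E
```

```text
1.65 [ 0.4448 -0.0352  0.2053] [-0.     0.974  0.224 -0.   ]
[283.73129271 194.36590399]
[283.67816967 175.88021087]
```

View pics/w1.png

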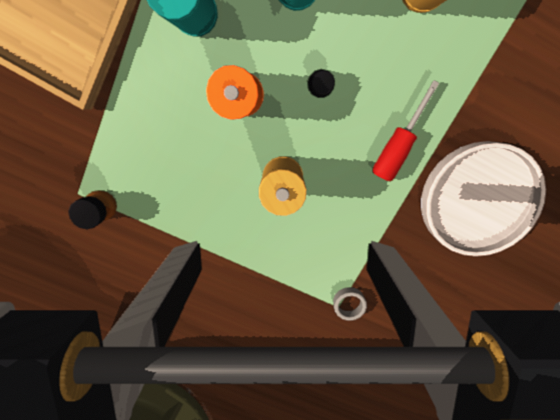

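The stud is at (282,194), which agrees with the estimate to about 1 mm. Descending, gripping, lifting slightly.

Request:
servo_tool(moves="0.0025 0 0.015 0;0 0 0.03 0;0 0 0.03 0;0 0 0.03 0;0 0 0.03 0;0 0 0.02 0;0 0 0.012 0;0 0 0.006 0;0 0 0 0;0 0 0 0")

```text
clock: 2.65
tool_pos: [0.4478, -0.034, 0.0332]
tool_rot: [0.0, 0.975, 0.224, 0.001]
wrist_force: [0.3, 0.1, 0.1]
finger_gap: 1.004
```

Request:
servo_tool(moves="0 0 0 0;0 0 0 0;0 0 0 0;0 0 0 0;0 0 0 0;0 0 0 0;0 0 0 0;0 0 0 0", grip=30, grip_force=50)

```text
clock: 3.45
tool_pos: [0.4473, -0.0337, 0.0324]
tool_rot: [-0.0, 0.974, 0.224, -0.0]
wrist_force: [-0.2, 0.2, 0.3]
finger_gap: 0.457
```

Request:
servo_tool(moves="0 0 -0.005 0;0 0 -0.015 0;0 0 -0.02 0;0 0 -0.02 0;0 0 -0.02 0;0 0 -0.02 0;0 0 -0.02 0;0 0 -0.015 0;0 0 -0.005 0;0 0 0 0;0 0 0 0;0 0 0 0;0 0 0 0;0 0 0 0")

```text
clock: 4.85
tool_pos: [0.4472, -0.0337, 0.1721]
tool_rot: [-0.0, 0.974, 0.224, -0.0]
wrist_force: [-0.1, -0.4, -2.1]
finger_gap: 0.458
```

```bash
python3 - <<'E'
from h import *
im=vision.snapshot("wrist")[:,:,::-1]; cv2.imwrite("pics/w2.png",im)
f=[]
for i in range(3): vision.snapshot("top"); f.append(observe()["wrist_force"])
s=observe();print(s["clock"],np.round(f,2),s["finger_gap"],s["tool_pos"],s["tool_rot"])
im=vision.snapshot("top")
# tray: pale wood mask
hsv=cv2.cvtColor(cv2.imread("pics/top0.png"),cv2.COLOR_BGR2HSV)
m=(hsv[...,2]>115).astype(np.uint8);m[:195]=0;m[285:]=0;m[:,:120]=0;m[:,200:]=0
m=cv2.morphologyEx(m,3,np.ones((5,5)))
c=max(cv2.findContours(m,0,1)[0],key=cv2.contourArea);r=cv2.minAreaRect(c);print(r,ray("top",r[0],.018))
E
```

```text
5.05 [[-0.08  0.46 -2.51]
 [ 0.16  1.16 -1.18]
 [ 0.27  0.59 -1.18]] 0.4595332581795031 [ 0.44728414 -0.03372076  0.17237003] [-3.35946584e-05  9.74488851e-01  2.24435896e-01 -7.71153015e-05]
((159.5, 238.5), (69.0, 79.0), 90.0) [0.49205241 0.25392996 0.018     ]
```

About 1.6 N on the wrist, so this one is hollow and goes in the dish.

Request:
servo_tool(moves="-0.001 0.01 0 0;-0.002 0.02 0 0;-0.003 0.025 0 0;-0.003 0.025 0 0;-0.003 0.025 0 0;-0.003 0.025 0 0;-0.003 0.025 0 0;-0.003 0.025 0 0;-0.003 0.02 0 0;-0.002 0.012 0 0;0 0.008 0 0;0 0 0.015 0;0 0 0.03 0;0 0 0.03 0;0 0 0.025 0;0 0 0.015 0;0 0 0.008 0;0 0 0 0;0 0 0 0;0 0 0 0")

```text
clock: 7.1
tool_pos: [0.5207, -0.2432, 0.0506]
tool_rot: [0.001, 0.974, 0.224, 0.001]
wrist_force: [0.2, 0.2, -0.9]
finger_gap: 0.459
```

```bash
python3 - <<'E'
from h import *
c=vision.calibration("wrist"); im=vision.snapshot("wrist")[:,:,::-1]; t=vision.snapshot("top")[:,:,::-1]
s=observe(); print(s["clock"],np.round(s["tool_pos"],4),np.round(s["wrist_force"],2))
print(proj("wrist",np.array([.52,-.243,.006]),c))
cv2.imwrite("pics/w3.png",np.hstack([cv2.resize(im,(480,360)),cv2.resize(t[160:340,300:460],(320,360))]))
E
```

```text
7.2 [ 0.5205 -0.2431  0.0503] [-0.12  0.25 -1.89]
[282.65471616 229.0579696 ]
```

View pics/w3.png

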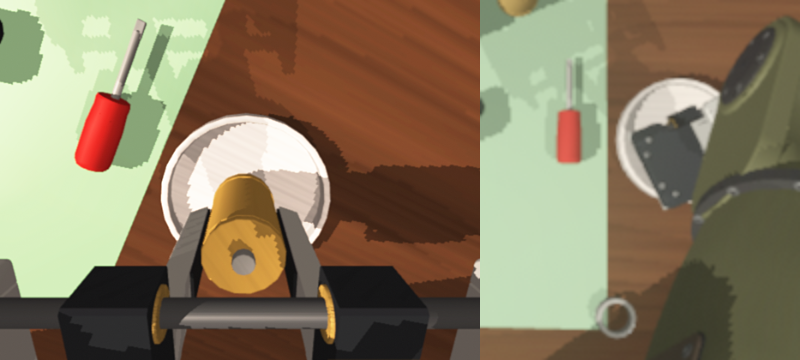

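The weight is over the dish, roughly centred. Setting down gently.

Request:
servo_tool(moves="0 0 0.004 0;0 0 0.003 0;0 0 0.002 0;0 0 0.001 0;0 0 0.001 0;0 0 0.0005 0;0 0 0 0;0 0 0 0;0 0 0 0")

```text
clock: 8.1
tool_pos: [0.5202, -0.2429, 0.0384]
tool_rot: [0.0, 0.974, 0.224, 0.0]
wrist_force: [-2.7, 1.1, 6.3]
finger_gap: 0.462
```

Request:
servo_tool(moves="0 0 0 0;0 0 0 0;0 0 0 0;0 0 0 0;0 0 0 0;0 0 0 0;0 0 0 0;0 0 -0.01 0;0 0 -0.03 0;0 0 -0.04 0;0 0 -0.04 0;0 0 -0.03 0;0 0 -0.012 0;0 0 0 0;0 0 0 0", grip=100)

```text
clock: 9.6
tool_pos: [0.5197, -0.2426, 0.1985]
tool_rot: [-0.001, 0.974, 0.224, -0.001]
wrist_force: [0.5, 0.4, -1.0]
finger_gap: 1.001
```

Request:
servo_tool(moves="0.01 -0.004 0 0;0.02 -0.008 0 0;0.025 -0.01 0 0;0.025 -0.01 0 0;0.025 -0.01 0 0;0.025 -0.01 0 0;0.025 -0.01 0 0;0.025 -0.01 0 0;0.02 -0.008 0 0;0.01 -0.004 0 0;0.003 -0.0015 0 0;0 0 0 0;0 0 0 0;0 0 0 0")

```text
clock: 11.0
tool_pos: [0.674, -0.0736, 0.2001]
tool_rot: [0.0, 0.975, 0.224, 0.0]
wrist_force: [0.1, 0.4, 0.3]
finger_gap: 1.003
```

```bash
python3 - <<'E'
from h import *
c=vision.calibration("wrist"); im=vision.snapshot("wrist")[:,:,::-1]; t=vision.snapshot("scene")[:,:,::-1]
s=observe(); print(s["clock"],np.round(s["tool_pos"],4),np.round(s["tool_rot"],3))
print(proj("wrist",np.array([.674,-.074,.08]),c), proj("wrist",np.array([.674,-.074,.086]),c))
hsv=cv2.cvtColor(np.ascontiguousarray(im),cv2.COLOR_BGR2HSV)
cv2.imwrite("pics/w4.png",np.hstack([cv2.resize(im,(480,360)),cv2.resize(t[150:330,90:250],(320,360))]))
E
```

```text
11.1 [ 0.6741 -0.0734  0.2002] [0.    0.975 0.224 0.   ]
[283.84246946 198.56792029] [283.85240064 200.42232168]
```

View pics/w4.png

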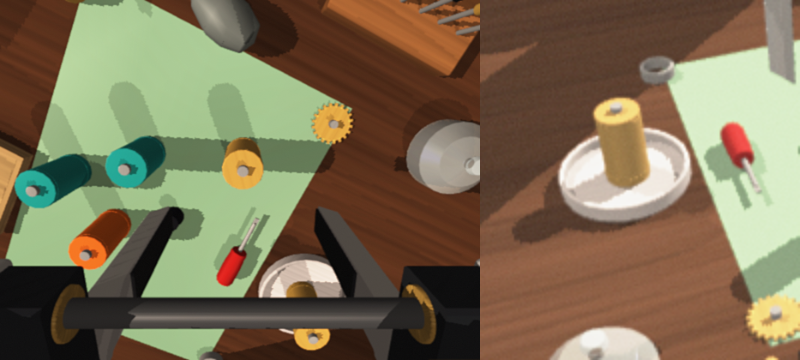

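The hollow weight stands upright in the dish. The second weight's stud is at (283,200), as predicted. Descending and gripping.

Request:
servo_tool(moves="0 0 0.015 0;0 0 0.03 0;0 0 0.03 0;0 0 0.03 0;0 0 0.03 0;0 0 0.02 0;0 0 0.009 0;0 0 0.004 0;0 0 0 0;0 0 0 0")

```text
clock: 12.1
tool_pos: [0.6748, -0.0729, 0.0331]
tool_rot: [0.0, 0.974, 0.224, 0.001]
wrist_force: [-0.1, 0.9, 0.2]
finger_gap: 0.999
```

Request:
servo_tool(moves="0 0 0 0;0 0 0 0;0 0 0 0;0 0 0 0;0 0 0 0;0 0 0 0;0 0 0 0;0 0 0 0", grip=30, grip_force=55)

```text
clock: 12.9
tool_pos: [0.6743, -0.0728, 0.032]
tool_rot: [-0.0, 0.974, 0.225, -0.0]
wrist_force: [-0.4, 0.9, 0.0]
finger_gap: 0.466
```

Request:
servo_tool(moves="0 0 -0.005 0;0 0 -0.012 0;0 0 -0.02 0;0 0 -0.02 0;0 0 -0.02 0;0 0 -0.02 0;0 0 -0.02 0;0 0 -0.02 0;0 0 -0.01 0;0 0 -0.003 0;0 0 0 0;0 0 0 0;0 0 0 0;0 0 0 0")

```text
clock: 14.3
tool_pos: [0.6741, -0.0728, 0.1812]
tool_rot: [-0.0, 0.974, 0.224, -0.0]
wrist_force: [-0.1, 0.1, -5.4]
finger_gap: 0.469
```

```bash
python3 - <<'E'
from h import *
f=[]
for i in range(3): sc=vision.snapshot("scene"); f.append(observe()["wrist_force"])
s=observe();print(s["clock"],np.round(f,2),s["finger_gap"],s["tool_pos"])
c=np.load("w1.npy",allow_pickle=True).item()
b=cv2.imread("pics/top0.png")[190:290,115:215]
cv2.imwrite("pics/tray.png",np.hstack([cv2.resize(b,(400,400),interpolation=cv2.INTER_CUBIC)]))
E
```

```text
14.45 [[ 0.08 -1.06 -6.2 ]
 [-0.5   0.47 -6.3 ]
 [-0.11 -0.29 -6.91]] 0.46485797276851654 [ 0.67427421 -0.07283219  0.18170804]
```

View pics/tray.png

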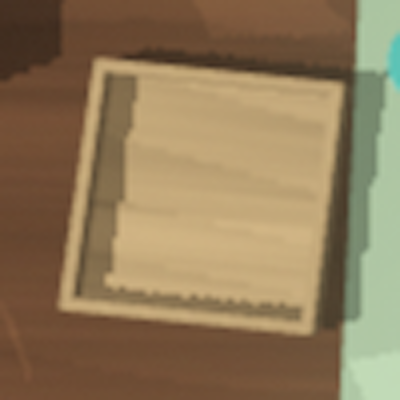

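About 6.3 N, so this is the lead one. The tray rim corners average to top pixel (166,239), which puts the tray at about (0.491, 0.240).

Request:
servo_tool(moves="-0.002 -0.01 0 0;-0.002 -0.02 0 0;-0.002 -0.027 0 0;-0.002 -0.027 0 0;-0.002 -0.027 0 0;-0.002 -0.027 0 0;-0.002 -0.027 0 0;-0.002 -0.027 0 0;-0.002 -0.027 0 0;-0.002 -0.027 0 0;-0.002 -0.027 0 0;-0.002 -0.027 0 0;-0.002 -0.027 0 0;-0.001 -0.02 0 0;-0.001 -0.01 0 0;0 -0.0045 0 0;0 0 0 0;0 0 0 0")

```text
clock: 16.25
tool_pos: [0.4913, 0.2394, 0.1819]
tool_rot: [0.0, 0.975, 0.224, 0.0]
wrist_force: [-0.5, 0.2, -6.0]
finger_gap: 0.466
```

Request:
servo_tool(moves="0 0 0.015 0;0 0 0.03 0;0 0 0.03 0;0 0 0.025 0;0 0 0.02 0;0 0 0.01 0;0 0 0 0;0 0 0 0;0 0 0 0")

```text
clock: 17.15
tool_pos: [0.4916, 0.2401, 0.0531]
tool_rot: [-0.0, 0.975, 0.224, 0.001]
wrist_force: [1.1, -0.5, -6.4]
finger_gap: 0.467
```

```bash
python3 - <<'E'
from h import *
im=vision.snapshot("wrist")[:,:,::-1]; t=vision.snapshot("scene")[:,:,::-1]
s=observe(); print(s["clock"],np.round(s["tool_pos"],4),np.round(s["wrist_force"],2))
cv2.imwrite("pics/w5.png",np.hstack([cv2.resize(im,(480,360)),cv2.resize(t[100:280,290:450],(320,360))]))
E
```

```text
17.25 [0.4914 0.2401 0.0529] [-0.29  0.11 -6.23]
```

View pics/w5.png

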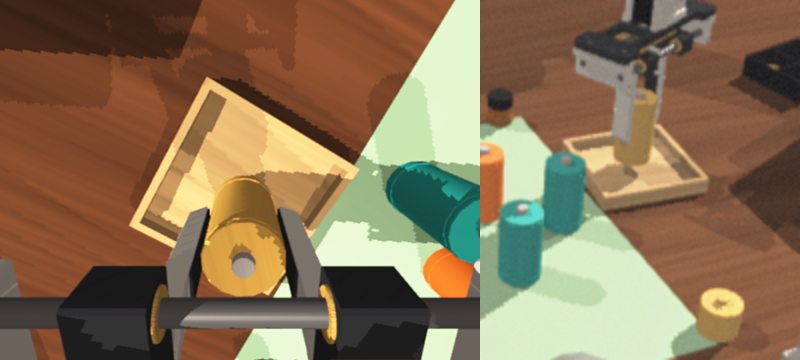

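The lead weight is centred over the tray, with the tool at z 0.053. Touchdown is expected at about 0.038.

Request:
servo_tool(moves="0 0 0.005 0;0 0 0.004 0;0 0 0.002 0;0 0 0.001 0;0 0 0.001 0;0 0 0.001 0;0 0 0.0005 0;0 0 0 0;0 0 0 0;0 0 0 0")

```text
clock: 18.25
tool_pos: [0.4911, 0.2401, 0.0379]
tool_rot: [-0.0, 0.974, 0.224, 0.0]
wrist_force: [-3.0, -1.1, 4.6]
finger_gap: 0.465
```

Force went from -6.2 to +4.6 N, so it has touched down. Releasing and withdrawing.

Request:
servo_tool(moves="0 0 0 0;0 0 0 0;0 0 0 0;0 0 0 0;0 0 0 0;0 0 0 0;0 0 0 0;0 0 -0.01 0;0 0 -0.03 0;0 0 -0.04 0;0 0 -0.04 0;0 0 -0.03 0;0 0 -0.015 0;0 0 0 0;0 0 0 0;0 0 0 0", grip=100)

```text
clock: 19.85
tool_pos: [0.4905, 0.2398, 0.2013]
tool_rot: [0.0, 0.974, 0.224, -0.001]
wrist_force: [-0.1, -0.3, -0.0]
finger_gap: 0.997
```

```bash
python3 - <<'E'
from h import *
t=vision.snapshot("scene")[:,:,::-1]
s=observe(); print(s["clock"],np.round(s["tool_pos"],4),np.round(s["wrist_force"],2),s["finger_gap"])
cv2.imwrite("pics/s6.png",t)
E
```

```text
19.9 [0.4906 0.2398 0.2013] [-0.21 -0.33  0.97] 1.0029503523882426
```

View pics/s6.png

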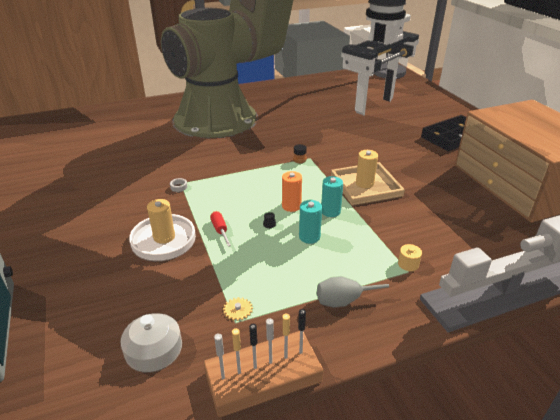

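Both weights stand upright, the lead one in the tray at (367,170) and the hollow one in the dish at (161,222). The gripper is clear and the look-alikes have not moved.

```bash
python3 -c "
from plant import order; print(order.finish_job())"
```

```text
the job is handed in; nothing more can be done
None
```

The lead-filled weight now stands in the square wooden tray and the hollow one in the round aluminium dish. I handed the job in at about 20 s; it reports no verdict.

- **Telling them apart:** I lifted both. The weight nearer the robot read about 1.6 N at the wrist, so it is the hollow one. The farther one read about 6.3 N, so it is the lead-filled one.
- **Order:** I lifted the hollow one first and put it straight in the dish, then did the lead one.
- **Setting down:** Contact was gentle, with about 6 N wrist force for the hollow weight and 5 N for the lead one. I then opened the gripper and lifted it clear.
- **Last checks:** The final picture shows both weights upright inside the tray and dish, the orange and turquoise look-alikes where they were, and the gripper touching nothing. No check failed or disagreed.

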